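# Read the plug gauge in a spare valve body

## Robot

A 6-joint arm with a two-finger parallel gripper is mounted at the origin on the work surface. World frame = base frame: x ahead of the robot, y to its left, z up, the work surface at z = 0. Lengths are in mm, angles in rad, forces in N, time in s.
With the tool pointing down it reaches from about 325 to 775 mm from the base axis. Payload 5.5 kg.
Tool frame: the origin (TCP) lies at the very end of the fingers, on their centre line; the grasp point (between the pads) lies 19 mm behind it; z points along the fingers, y is the line along which they close (so a half turn about z gives the same grasp; the last joint's range is limited). The gripper opens to 88 mm and grips with 3 to 60 N. Pads are 20 mm wide; open, the fingers measure 115 mm over their backs; the gripper's body (75 mm by 178 mm) begins 61 mm behind the grasp point.
Start: joints at [-1.289, 0.091, 1.231, -0, 1.82, -0.057], TCP at [199.413, -565.907, 222.631] pointing down, gripper open.
Joint ranges: [-2.87, 2.87], [-0.86, 2.18], [0.17, 2.46], [-1.51, 4.65], [0.06, 2.69], [-2.65, 2.65]. Speed limits (rad/s): [2.57, 2.57, 3.01, 3.14, 3.14, 3.14].

## Interface

Orientations are given as a 3x3 rotation matrix whose columns are the frame's x, y, z axes.
In Python, from station import get_state, camera, calibration, sign_off gives the robot as it stands. The module is installed in compiled form; this text tells all that it offers.
- The arm moves only by the tool play_rows, never from a script. Its argument "steps" is a list of rows, each a list of 5 numbers: the shift along the tool's x, y, z in cm, then the turn about the tool's z in degrees, then the opening in per cent of the stroke, from 0 (shut) to 100 (fully open). A call has exactly 8 rows; each row is the pose to reach, as a shift and turn from the pose commanded when the call began, along the tool's axes at that moment; what a row does not reach only later rows make up. A row lasts 1/8 s, in which the tool goes at most 62.5 mm and 10.7 degrees, less where a joint would pass 70% of its speed; a pose out of reach is approached as far as the arm can. A call with a gripper value outside its range is refused whole. The fingers move at their own pace and stop on an object; the grip force is fixed at half the most. Time passes only in rows, so rows that repeat a pose let the fingers close, or fill a call up. It gives the time, the measured TCP pose, the force, the opening and the grip force at its end, in the units of the state.
- get_state(): the state, without advancing time (a new reading comes with each control period).
- camera(name): name is "side" or "top"; returns (picture, depth): 400x640x3 uint8, red, green, blue; 400x640 float32, mm along the optical axis (not along the pixel's ray), 0 where there is no reading.
- calibration(name): a dict with "intrinsics" (3x3 intrinsics, pixels), "R" (3x3) and "t" (3): a world point X has camera coordinates R X + t. Camera axes: x right, y down, z forward; pixel columns grow to the right and rows downward; lengths in mm; the calibration is good to about 2 mm. A picture is of the moment at which its call begins. calibration takes no time and is no camera call.
- sign_off(): hands the job in; it is judged then, once.
The state is a dict: "time": time; "joint_positions": joint angles; "qd": joint speeds; "joint_efforts": joint torques, N m; "eef_pos": TCP position; "tcp_rot": TCP orientation; "contact_force": force on the tool from outside, world axes, zero at the start; "ft_torque": the same for the moment, N m; "gripper_width": finger opening in mm; "grasp_force": force on a finger pad.
Only numpy, scipy, OpenCV 4.12 (cv2) and the standard library are available. Lean on these libraries where they do the work, as an engineer would, in place of code of your own. Each camera call takes 0.05 s, during which the arm holds its last target. There are 200 camera calls.

## Task

Stand the teal valve body upright and centred on the yellow pad of the raised inspection stand, with its plug gauge still pushed fully home, and let go of it. Then take the gauge by its black handle and draw it straight up, without lifting or tipping the valve off the pad, until the whole orange band is out of the bore but none of the red band below it shows. Finish while holding the gauge still there: do not let go, and leave the other parts where they are.

Things in the scene. Friction and masses are not known exactly. Their poses are not given: they have to be found in the camera images.
- valve: Teal valve body, 0.5 to 0.8 kg, loose, upright on the table: a block 50 x 50 mm, 90 mm tall. Two port stubs (flanges 42 mm across, axis 34 mm up) stick out along its x axis to 47 mm either side of the centre; its y faces are plain flats 50 mm apart, to be gripped. Origin: centre of the underside, z up.
- bore (a point): Mouth of the valve's bore: the middle of its top face, 90 mm above its underside. The blind bore is 19 mm across, 70 mm deep and vertical. The gauge's rod slides freely in it while kept aligned; pulled askew it drags the valve along.
- plug: Plug gauge, 0.11 to 0.18 kg, loose in the bore: black handle 28 mm across, 32 mm tall, over a steel rod 18 mm across, 66 mm long. Origin: on the axis at the handle's underside, z up; it starts home, the origin at the bore's mouth. The rod is orange from 16 to 28 mm and red from 46 to 60 mm below the origin, so it is drawn out 28 to 46 mm.
- stand_top (a point): Centre of the top of the inspection stand's round yellow pad, 44 mm across and 70 mm above the table; the pad sits on a steel post 28 mm across over a fixed dark round foot (110 mm across, 12 mm tall). z up.
- spare_valve: Bystander: a grey valve body, 46 x 46 mm, 70 mm tall, with port stubs along its x axis to 45 mm either side and an empty bore. Origin: centre of the underside.
- green_spring: Bystander: a standing green coil spring 34 mm across, 70 mm tall. Origin: centre of the underside.
- blue_spring: Bystander: a standing blue coil spring 39 mm across, 55 mm tall. Origin: centre of the underside.
- bushing: Bystander: a brass ring 52 mm across, 30 mm tall. Origin: centre of the underside.
- wrench: Bystander: a steel wrench 190 mm long lying along its x axis.
- nut_tray: Bystander: an open cardboard tray of nuts, 160 x 90 x 55 mm. Origin: centre of the underside.
- stand: The fixed inspection stand described under stand_top. Origin: centre of the foot's underside, on the table.
There are look-alikes about, which are no part of the job. Of the things that look like the plug, the smaller one is meant.

How it is judged:
By the outcome, as a careful person would: the job done as asked, in the order asked, and still so for the second after the job is handed in, while the arm keeps its last pose, push and grip.
It also fails if it takes over 54 s, if anything falls off the work surface, if the arm or the gripper's body presses on something with over 40 N, if the wrist force passes 120 N, or if a joint passes its speed limit or range.

## Working session

There is one attempt and no reset: what is moved stays moved. The work goes in short steps, Python scripts to look and compute and a tool call to move; the robot and the scene stay as the last step left them, time stands still between calls to the robot, and variables do not carry over. Pictures are saved under pics/ and viewed, at most 10 in all, crops included, and the job is handed in when it is done.

Besides the shell and the picture viewer there is one more tool, called after "Request:" as name(argument=value, ...), one argument or row to a line, values as JSON. play_rows: Moves the arm, as the interface text tells. Its arguments: {"type":"object","properties":{"steps":{"type":"array","items":{"type":"array","items":{"type":"number"}}}},"required":["steps"]}

```bash
mkdir -p pics
cat > h.py <<'E'
import numpy as np, cv2
from station import get_state, camera, calibration, sign_off
def shot(n):
    p,d=camera(n); return p,d,calibration(n)
def ray(c,u,v):
    R=np.array(c["R"]);K=np.array(c["intrinsics"]);t=np.array(c["t"])
    return -R.T@t, R.T@np.linalg.inv(K)@np.array([u,v,1.])
def onz(c,u,v,z):
    o,d=ray(c,u,v); return o+d*(z-o[2])/d[2]
def pts(c,dep):
    R=np.array(c["R"]);K=np.array(c["intrinsics"]);t=np.array(c["t"])
    v,u=np.mgrid[:dep.shape[0],:dep.shape[1]]
    P=np.stack([(u-K[0,2])/K[0,0]*dep,(v-K[1,2])/K[1,1]*dep,dep],-1)
    return (P-t)@R
def proj(c,X):
    q=np.array(c["intrinsics"])@(np.array(c["R"])@np.array(X)+np.array(c["t"])); return q[:2]/q[2]
def save(n,p): cv2.imwrite("pics/"+n,p[:,:,::-1])
E
python3 - <<'E'
from h import *
for n in("top","side"):
    p,d,c=shot(n); save(n+"0.png",p); np.savez(n+"0.npz",p=p,d=d); print(n,c)
print(get_state())
E
```

```text
top {'intrinsics': array([[463.12520242,   0.        , 314.79307669],
       [  0.        , 463.12520242, 202.37051645],
       [  0.        ,   0.        ,   1.        ]]), 'R': array([[ 0.00725183, -0.99991343, -0.01097932],
       [-0.99767016, -0.00648986, -0.06791273],
       [ 0.06783559,  0.01144623, -0.99763085]]), 't': array([  16.09459195,  570.81851952, 1278.72086532])}
side {'intrinsics': array([[440.56566886,   0.        , 322.48432381],
       [  0.        , 440.56566886, 195.03652454],
       [  0.        ,   0.        ,   1.        ]]), 'R': array([[-0.98101924, -0.19370158,  0.00899722],
       [-0.14305286,  0.69162062, -0.70795253],
       [ 0.13090886, -0.69580213, -0.7062027 ]]), 't': array([ 557.06308625,  149.02860607, 1199.08387866])}
{'time': 0.1, 'joint_positions': array([-1.28867723e+00,  9.18183426e-02,  1.23173660e+00, -4.82925972e-05,
        1.81980226e+00, -5.66968441e-02]), 'qd': array([ 0.00116897, -0.00156655, -0.00374769,  0.00080473,  0.00116908,
       -0.00045202]), 'joint_efforts': array([ 4.30744563e-03, -4.47859704e+01, -4.07568920e+01,  7.02504418e-02,
        2.84906354e-02, -9.90687545e-05]), 'eef_pos': array([ 199.33498288, -565.64621905,  221.61543018]), 'tcp_rot': array([[ 9.43152829e-01,  3.32358924e-01, -5.36188577e-04],
       [ 3.32359352e-01, -9.43151331e-01,  1.68176281e-03],
       [ 5.32419077e-05, -1.76436664e-03, -9.99998442e-01]]), 'contact_force': array([ 0.05363761, -0.21151015,  0.25057904]), 'ft_torque': array([0.01818196, 0.02601336, 0.00312783]), 'grasp_force': 0.0, 'gripper_width': 87.61611354089264}
```

View pics/top0.png

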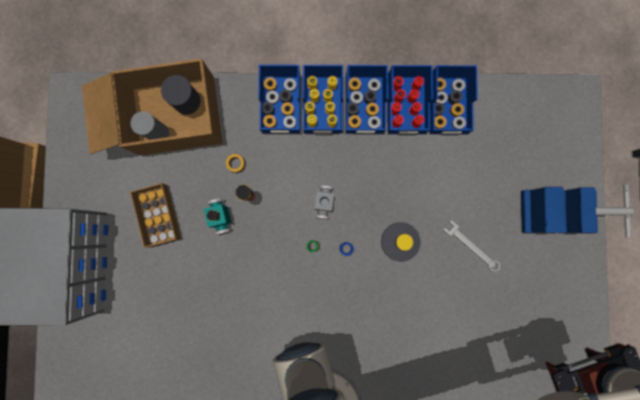

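View pics/side0.png

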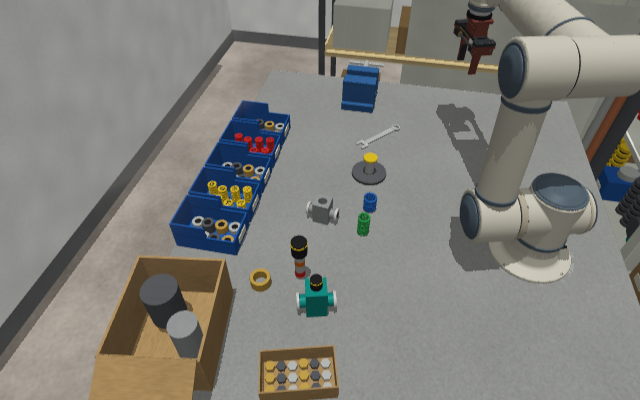

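The top view shows the teal valve at (217,216) with a black plug in it. A taller lone plug stands at (245,193), the stand's pad is at (404,242), and the arm is bottom right. Side view: valve (317,298), lone plug (300,257), pad (370,158).

Candidates for the plug: the one in the valve (side 316,282) and the lone, larger one (side 300,257). The one in the bore is smaller and starts home, so it fits. I'll confirm that in a crop and measure.

Run:
```python
from h import *
for n in("top","side"):
    z=np.load(n+"0.npz");p,d=z["p"],z["d"];c=calibration(n);P=pts(c,d)
    h=cv2.cvtColor(p,cv2.COLOR_RGB2HSV)
    m=cv2.inRange(h,(80,120,50),(95,255,255))>0
    print(n,"teal",m.sum())
    W=P[m&(d>0)];W=W[(W[:,0]>200)&(W[:,0]<800)&(W[:,1]>50)&(W[:,1]<500)]
    T=W[(W[:,2]>82)&(W[:,2]<100)]
    print(len(W),len(T),np.percentile(W[:,2],[5,50,95]),T.mean(0),cv2.minAreaRect(T[:,:2].astype(np.float32)))
    y=cv2.inRange(h,(22,150,120),(35,255,255))>0
    yy=y&(np.abs(P[...,0]-400)<150)&(np.abs(P[...,1]+180)<150)
    k=yy&(np.abs(P[...,2]-70)<12)
    v,u=np.nonzero(k);print("pad",k.sum(),P[k].mean(0),u.mean(),v.mean(),onz(c,u.mean(),v.mean(),70), (u.min()+u.max())/2,(v.min()+v.max())/2)
    # things standing
    for q in ((245,193),(217,216)) if n=="top" else ((300,245),(316,280)):
        S=P[q[1]-8:q[1]+9,q[0]-8:q[0]+9].reshape(-1,3); print(q,np.percentile(S[:,2],[50,97]),S[S[:,2]>np.percentile(S[:,2],97)-8].mean(0))
z=np.load("side0.npz")["p"][225:345,240:400];a=cv2.resize(z,None,fx=3,fy=3,interpolation=2)
z=np.load("top0.npz")["p"][170:250,185:265];b=cv2.resize(z,(300,360),interpolation=2)
save("crop1.png",np.hstack([a,b]))
```

```text
top teal 353
352 230 [44.92319659 89.57186637 95.02551732] [528.90434875 281.71294493  90.72154363] ((529.5936279296875, 285.9032897949219), (49.92494583129883, 48.96435546875), 15.056841850280762)
pad 212 [ 463.13013473 -219.65162613   70.30100758] 403.9811320754717 241.8254716981132 [ 463.11881187 -219.70611226   70.        ] 404.0 242.0
(245, 193) [137.98539843 143.55253989] [587.60969022 202.69483395 140.14905241]
(217, 216) [ 92.25854905 125.69481231] [529.10663453 283.51838651 122.77509732]
side teal 840
829 290 [11.52765987 58.89058991 90.50624377] [525.95016787 296.16594016  88.58575199] ((527.3488159179688, 289.0072326660156), (49.57030487060547, 50.82209014892578), 14.868077278137207)
pad 104 [ 461.30533115 -217.83793654   68.38517802] 370.11538461538464 157.53846153846155 [ 461.19666147 -215.82242099   70.        ] 370.5 157.5
(300, 245) [135.79126235 140.32214914] [582.67081501 214.81296409 146.65504032]
(316, 280) [106.6598369  122.85714385] [525.26645651 298.24158107 133.15253822]
```

View pics/crop1.png

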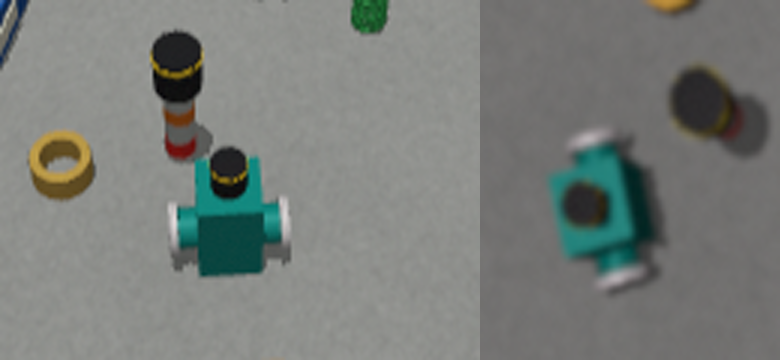

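The crop confirms it: the plug in the teal valve is the smaller one, and the lone plug (bigger, about 142 mm tall) is the look-alike. The lone plug stands under where the gripper's body will go, so I'll grip the valve high. First I need the lone plug's height and the shift to a point above the valve.

```bash
cat >> h.py <<'E'
def shift(X,ang=None):
    s=get_state();R=s["tcp_rot"];d=R.T@(np.array(X)-s["eef_pos"])/10
    a=np.degrees(np.arctan2(R[1,0],R[0,0]))
    print("t",round(s["time"],2),"tcp",s["eef_pos"].round(1),"yaw",round(a,1),"shift cm",d.round(2),"turn",None if ang is None else round(a-ang,1),"w",round(s["gripper_width"],1),"F",s["contact_force"].round(1))
E
python3 - <<'E'
from h import *
c=calibration("top");z=np.load("top0.npz");p,d=z["p"],z["d"];P=pts(c,d)
g=cv2.cvtColor(p,cv2.COLOR_RGB2GRAY)
for n,(u,v) in dict(lone=(245,193),plug=(216,217)).items():
    m=np.zeros_like(g,bool);m[v-14:v+15,u-14:u+15]=1
    q=m&(P[...,2]>(132 if n=="lone" else 116))
    S=P[q];r=cv2.minEnclosingCircle(S[:,:2].astype(np.float32));print(n,q.sum(),np.percentile(S[:,2],[10,50,90,99]).round(1),S.mean(0).round(1),r)
shift((528,287,222),15)
E
```

```text
lone 201 [ 136.2  139.9  143.  1314.6] [585.5 199.5 163. ] ((540.5262451171875, 113.03187561035156), 122.42626190185547)
plug 103 [ 119.5  123.   127.1 1314.6] [526.9 272.4 180.6] ((507.1579895019531, 152.15284729003906), 149.02430725097656)
t 0.1 tcp [ 199.3 -565.6  221.6] yaw 19.4 shift cm [ 59.34 -69.49   0.09] turn 4.4 w 87.6 F [ 0.1 -0.2  0.3]
```

Request:
play_rows(
  steps=[
    [59.3,-69.5,0,4.4,100],
    [59.3,-69.5,0,4.4,100],
    [59.3,-69.5,0,4.4,100],
    [59.3,-69.5,0,4.4,100],
    [59.3,-69.5,0,4.4,100],
    [59.3,-69.5,0,4.4,100],
    [59.3,-69.5,0,4.4,100],
    [59.3,-69.5,0,4.4,100],
  ],
)

```text
time: 1.1
eef_pos: [379.2, -97.4, 222.4]
tcp_rot: [[0.966, 0.259, 0.0], [0.259, -0.966, -0.0], [0.0, 0.0, -1.0]]
contact_force: [0.6, -0.8, 0.1]
gripper_width: 87.9
grasp_force: 0.0
```

```bash
python3 -c "
from h import *
shift((528,287,222),15)"
```

```text
t 1.1 tcp [379.2 -97.4 222.4] yaw 15.0 shift cm [ 24.31 -33.28   0.04] turn -0.0 w 87.9 F [ 0.6 -0.8  0.1]
```

Request:
play_rows(
  steps=[
    [24.3,-33.3,0,0,100],
    [24.3,-33.3,0,0,100],
    [24.3,-33.3,0,0,100],
    [24.3,-33.3,0,0,100],
    [24.3,-33.3,0,0,100],
    [24.3,-33.3,0,0,100],
    [24.3,-33.3,0,0,100],
    [24.3,-33.3,0,0,100],
  ],
)

```text
time: 2.1
eef_pos: [527.3, 287.3, 220.5]
tcp_rot: [[0.965, 0.262, -0.003], [0.262, -0.965, -0.001], [-0.003, 0.0, -1.0]]
contact_force: [-0.2, -0.5, 0.1]
gripper_width: 87.8
grasp_force: 0.0
```

```bash
python3 -c "
from h import *
shift((528,287,67),15)
p,d,c=shot('side')
X=get_state()['eef_pos'];print(proj(c,X),proj(c,(528,287,122)),proj(c,(528,287,0)))
save('side1.png',cv2.resize(p[150:350,200:440],None,fx=3,fy=3,interpolation=2))"
```

```text
t 2.1 tcp [527.3 287.3 220.5] yaw 15.2 shift cm [ 0.11  0.04 15.35] turn 0.2 w 87.8 F [-0.2 -0.5  0.1]
[315.95381591 250.36490327] [315.57334418 278.28420145] [315.67800958 307.18373762]
```

View pics/side1.png

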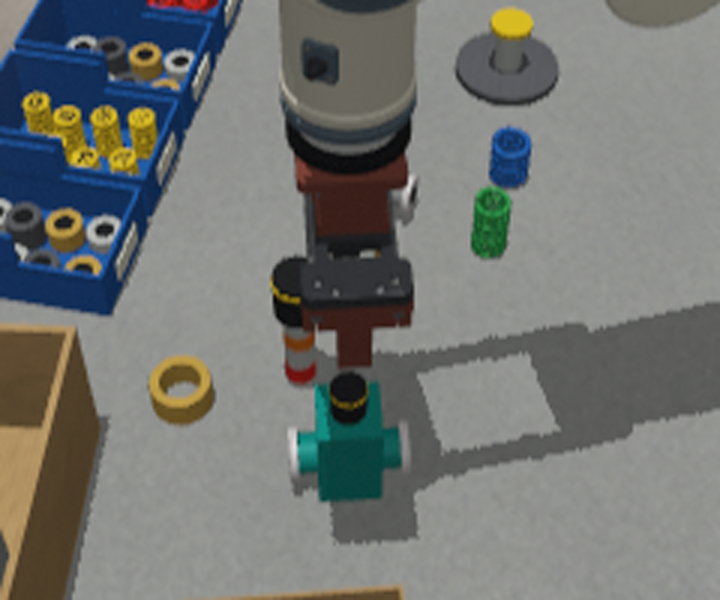

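The gripper is over the valve, with a finger at crop (353,345) and the handle at (348,390). The lone plug is behind it at (292,290).

Request:
play_rows(
  steps=[
    [0.1,0,4,0.2,100],
    [0.1,0,8,0.2,100],
    [0.1,0,11,0.2,100],
    [0.1,0,13,0.2,100],
    [0.1,0,14.5,0.2,100],
    [0.1,0,15.3,0.2,100],
    [0.1,0,15.3,0.2,100],
    [0.1,0,15.3,0.2,100],
  ],
)

```text
time: 3.15
eef_pos: [529.0, 285.8, 70.8]
tcp_rot: [[0.967, 0.256, 0.002], [0.256, -0.967, 0.001], [0.002, -0.0, -1.0]]
contact_force: [0.1, -0.2, 0.3]
gripper_width: 87.8
grasp_force: 0.0
```

```bash
python3 -c "
from h import *
shift((528,287,67),15)"
```

```text
t 3.15 tcp [529.  285.8  70.8] yaw 14.8 shift cm [-0.07 -0.14  0.38] turn -0.2 w 87.8 F [ 0.1 -0.2  0.3]
```

Request:
play_rows(
  steps=[
    [-0.1,-0.1,0.2,0,100],
    [-0.1,-0.1,0.2,0,60],
    [-0.1,-0.1,0.2,0,30],
    [-0.1,-0.1,0.2,0,30],
    [-0.1,-0.1,0.2,0,30],
    [-0.1,-0.1,0.2,0,30],
    [-0.1,-0.1,0.2,0,30],
    [-0.1,-0.1,0.2,0,30],
  ],
)

```text
time: 4.15
eef_pos: [527.4, 286.0, 67.7]
tcp_rot: [[0.967, 0.255, 0.0], [0.255, -0.967, -0.0], [0.0, 0.0, -1.0]]
contact_force: [0.7, -2.0, 0.7]
gripper_width: 50.0
grasp_force: 30.0
```

```bash
python3 -c "
from h import *
shift((528,287,67),15);print(get_state()['grasp_force'])"
```

```text
t 4.15 tcp [527.4 286.   67.7] yaw 14.8 shift cm [ 0.08 -0.08  0.07] turn -0.2 w 50.0 F [ 0.7 -2.   0.7]
29.96082010678947
```

Request:
play_rows(
  steps=[
    [0,0,-0.5,0,30],
    [0,0,-2,0,30],
    [0,0,-4,0,30],
    [0,0,-6.5,0,30],
    [0,0,-9.5,0,30],
    [0,0,-12.5,0,30],
    [0,0,-15,0,30],
    [0,0,-16,0,30],
  ],
)

```text
time: 5.15
eef_pos: [527.9, 286.6, 231.2]
tcp_rot: [[0.967, 0.256, 0.004], [0.256, -0.967, 0.002], [0.005, -0.001, -1.0]]
contact_force: [1.0, -0.2, -8.1]
gripper_width: 49.8
grasp_force: 30.0
```

```bash
python3 -c "
from h import *
shift((463,-219,230),15);print(get_state()['grasp_force'])
p,d,c=shot('side')
save('side2.png',cv2.resize(p[150:330,200:440],None,fx=3,fy=3,interpolation=2))"
```

```text
t 5.15 tcp [527.9 286.6 231.2] yaw 14.8 shift cm [-1.920e+01  4.722e+01 -1.000e-02] turn -0.2 w 49.8 F [ 1.  -0.2 -8.1]
29.965528305619955
```

View pics/side2.png

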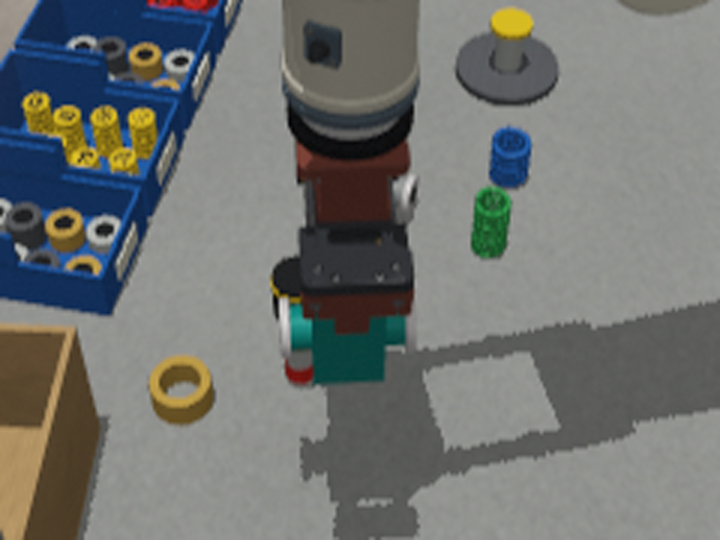

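The valve is held upright, with its underside at crop (347,380), and the lone plug still stands at (292,285). Next I carry it to the stand.

Request:
play_rows(
  steps=[
    [-0.4,1,0,0,30],
    [-1.2,3,0,0,30],
    [-2.4,6,0,0,30],
    [-3.9,9.5,0,0,30],
    [-5.5,13.5,0,0,30],
    [-7.1,17.5,0,0,30],
    [-8.7,21.5,0,0,30],
    [-10.4,25.5,0,0,30],
  ],
)

```text
time: 6.2
eef_pos: [490.5, 10.5, 226.6]
tcp_rot: [[0.967, 0.255, -0.001], [0.255, -0.967, -0.001], [-0.002, 0.0, -1.0]]
contact_force: [0.6, -0.4, -8.3]
gripper_width: 49.7
grasp_force: 30.0
```

Request:
play_rows(
  steps=[
    [-1.6,4,0,0,30],
    [-3.3,8,0,0,30],
    [-4.9,12,0,0,30],
    [-6.3,15.5,0,0,30],
    [-7.5,18.5,0,0,30],
    [-8.3,20.5,0,0,30],
    [-8.7,21.5,0,0,30],
    [-8.7,21.5,0,0,30],
  ],
)

```text
time: 7.2
eef_pos: [462.0, -217.5, 227.0]
tcp_rot: [[0.967, 0.254, -0.001], [0.254, -0.967, 0.001], [-0.001, -0.001, -1.0]]
contact_force: [0.5, -0.2, -7.7]
gripper_width: 49.9
grasp_force: 30.0
```

```bash
cat > look.py <<'E'
from h import *
import sys
def look(tag,box=(330,90,120,90)):
    s=get_state()
    for n in("top","side"):
        p,d,c=shot(n);P=pts(c,d);np.savez(n+tag+".npz",p=p,d=d)
        h=cv2.cvtColor(p,cv2.COLOR_RGB2HSV)
        m=(cv2.inRange(h,(80,120,30),(95,255,255))>0)&(d>0)&(np.abs(P[...,0]-463)<120)&(np.abs(P[...,1]+215)<120)
        v,u=np.nonzero(m)
        if len(u):
            print(n,"teal",len(u),"u",u.min(),u.max(),"v",v.min(),v.max(),"zmin/max",np.percentile(P[m][:,2],[2,98]).round(1))
        print(" tcp proj",proj(c,s["eef_pos"]).round(1))
    x,y,w,hh=box
    save("side"+tag+".png",cv2.resize(p[y:y+hh,x:x+w],None,fx=5,fy=5,interpolation=2))
look(sys.argv[1]) if len(sys.argv)>1 else 0
E
python3 look.py 3; python3 -c "
from h import *
shift((463,-219,230),15)"
```

```text
top teal 60 u 402 415 v 227 232 zmin/max [197.  212.6]
 tcp proj [415.2 243.5]
side teal 559 u 361 387 v 104 139 zmin/max [164.9 249.5]
 tcp proj [374.6 114.6]
t 7.3 tcp [ 462.6 -216.4  227.4] yaw 14.8 shift cm [-0.02  0.26 -0.26] turn -0.2 w 49.7 F [ 0.4  1.  -8.2]
```

View pics/side3.png

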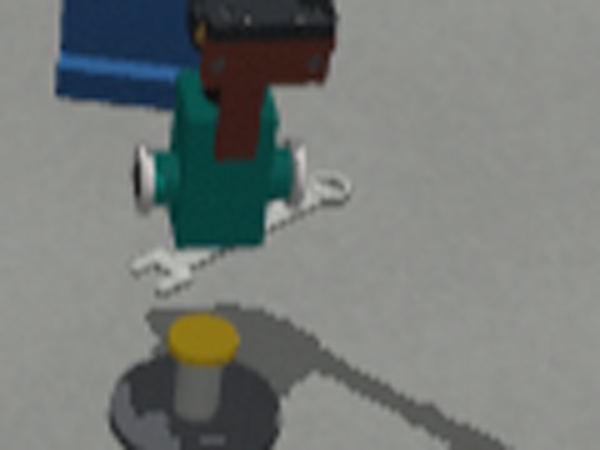

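Run:
```python
from h import *
c=calibration("side");s=get_state();T=s["eef_pos"];R=s["tcp_rot"]
def pr(x,y,z): return ((proj(c,T+R@np.array([x,y,z]))-[330,90])*5).round(0)
for x in(-25,25):
  for y in(-25,25): print("bottom",x,y,pr(x,y,67.7),"top",pr(x,y,-22.3))
print("finger",pr(-10,-25,0),pr(10,-25,0),pr(-10,-33,0),pr(10,-33,0),"flange",pr(47,0,34),pr(-47,0,34))
# top view handle & pad now; pad fit in both views with the first pictures
for n in("top","side"):
  z=np.load(n+"0.npz");p=z["p"];h=cv2.cvtColor(p,cv2.COLOR_RGB2HSV);c=calibration(n)
  u0,v0=(404,242) if n=="top" else (370,157)
  m=np.zeros((400,640),np.uint8);m[v0-15:v0+16,u0-15:u0+16]=cv2.inRange(h,(20,130,60),(35,255,255))[v0-15:v0+16,u0-15:u0+16]
  k=cv2.moments(m,True);print(n,"pad px",k["m10"]/k["m00"],k["m01"]/k["m00"],"area",k["m00"],"pred at 463,-219",proj(c,(463,-219,70)))
```

```text
bottom -25 -25 [260. 245.] top [277. 115.]
bottom -25 25 [247. 193.] top [263.  64.]
bottom 25 -25 [175. 247.] top [187. 117.]
bottom 25 25 [164. 196.] top [175.  67.]
finger [246. 149.] [211. 150.] [249. 157.] [213. 158.] flange [136. 175.] [297. 170.]
top pad px 404.0553191489362 241.82553191489362 area 235.0 pred at 463,-219 [403.71663512 241.86810693]
side pad px 370.1271186440678 157.635593220339 area 118.0 pred at 463,-219 [369.65686696 156.81184566]
```

Request:
play_rows(
  steps=[
    [0,0.3,1,0,30],
    [0,0.3,2.5,0,30],
    [0,0.3,4.5,0,30],
    [0,0.3,6,0,30],
    [0,0.3,7,0,30],
    [0,0.3,7.5,0,30],
    [0,0.3,7.8,0,30],
    [0,0.3,7.8,0,30],
  ],
)

```text
time: 8.3
eef_pos: [463.7, -220.0, 150.0]
tcp_rot: [[0.967, 0.256, 0.0], [0.256, -0.967, -0.0], [0.0, 0.0, -1.0]]
contact_force: [0.0, 0.5, -6.8]
gripper_width: 49.9
grasp_force: 30.0
```

```bash
python3 look.py 4
python3 - <<'E'
from h import *
shift((463,-219.3,137.7),15)
c=calibration("side");s=get_state();T=s["eef_pos"];R=s["tcp_rot"]
def pr(x,y,z): return ((proj(c,T+R@np.array([x,y,z]))-[330,90])*5).round(0)
for x in(-25,25):
  for y in(-25,): print("bottom",x,y,pr(x,y,67.7),"top",pr(x,y,-22.3))
print("finger",pr(-10,-33,0),pr(10,-33,0),"flange",pr(47,0,34),pr(-47,0,34),"tcp axis bottom",pr(0,0,67.7))
print("pad centre",(proj(c,(463,-219,70))-[330,90])*5)
E
```

```text
top teal 55 u 398 410 v 227 232 zmin/max [122.1 487.1]
 tcp proj [409.9 242.1]
side teal 493 u 359 384 v 126 158 zmin/max [ 86.6 172.8]
 tcp proj [371.8 135.8]
t 8.4 tcp [ 463.8 -220.   150.3] yaw 14.8 shift cm [-0.06 -0.09  1.26] turn -0.2 w 49.9 F [ 0.3 -0.7 -7.8]
bottom -25 -25 [245. 342.] top [261. 223.]
bottom 25 -25 [164. 345.] top [175. 225.]
finger [234. 263.] [200. 264.] flange [126. 276.] [281. 271.] tcp axis bottom [199. 317.]
pad centre [198.28433478 334.05922832]
```

View pics/side4.png

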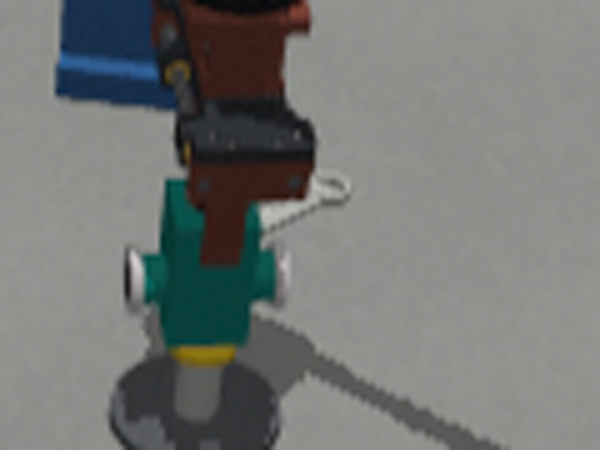

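The valve is just above the pad, with its underside at crop y≈342 and the pad at (205,352). It is upright. Lowering gently now.

Request:
play_rows(
  steps=[
    [0,-0.1,0.2,0,30],
    [0,-0.1,0.4,0,30],
    [0,-0.1,0.6,0,30],
    [0,-0.1,0.8,0,30],
    [0,-0.1,0.9,0,30],
    [0,-0.1,1.0,0,30],
    [0,-0.1,1.0,0,30],
    [0,-0.1,1.0,0,30],
  ],
)

```text
time: 9.4
eef_pos: [463.3, -218.9, 139.7]
tcp_rot: [[0.967, 0.256, 0.0], [0.256, -0.967, -0.0], [0.0, 0.0, -1.0]]
contact_force: [0.1, 0.4, -8.2]
gripper_width: 49.7
grasp_force: 30.0
```

```bash
python3 -c "
from h import *
shift((463,-219.3,137.7),15)"
```

```text
t 9.4 tcp [ 463.3 -218.9  139.7] yaw 14.8 shift cm [-0.04  0.03  0.2 ] turn -0.2 w 49.7 F [ 0.1  0.4 -8.2]
```

Request:
play_rows(
  steps=[
    [0,0,0.05,0,30],
    [0,0,0.1,0,30],
    [0,0,0.1,0,30],
    [0,0,0.15,0,30],
    [0,0,0.15,0,30],
    [0,0,0.2,0,30],
    [0,0,0.2,0,30],
    [0,0,0.2,0,30],
  ],
)

```text
time: 10.4
eef_pos: [463.3, -218.9, 137.7]
tcp_rot: [[0.967, 0.256, 0.0], [0.256, -0.967, -0.0], [0.0, 0.0, -1.0]]
contact_force: [0.1, 1.0, -8.3]
gripper_width: 49.8
grasp_force: 30.0
```

Request:
play_rows(
  steps=[
    [0,0,0.02,0,30],
    [0,0,0.04,0,30],
    [0,0,0.06,0,30],
    [0,0,0.08,0,30],
    [0,0,0.1,0,30],
    [0,0,0.1,0,30],
    [0,0,0.1,0,30],
    [0,0,0.1,0,30],
  ],
)

```text
time: 11.4
eef_pos: [463.5, -218.9, 137.6]
tcp_rot: [[0.967, 0.256, 0.001], [0.256, -0.967, -0.0], [0.001, 0.001, -1.0]]
contact_force: [-2.7, 2.1, 5.5]
gripper_width: 49.9
grasp_force: 29.9
```

The pad is carrying the weight now, so I'll release and rise.

Request:
play_rows(
  steps=[
    [0,0,0,0,65],
    [0,0,0,0,70],
    [0,0,0,0,80],
    [0,0,0,0,100],
    [0,0,0,0,100],
    [0,0,0,0,100],
    [0,0,0,0,100],
    [0,0,0,0,100],
  ],
)

```text
time: 12.4
eef_pos: [463.3, -218.9, 136.6]
tcp_rot: [[0.967, 0.256, 0.0], [0.256, -0.967, -0.0], [0.0, 0.0, -1.0]]
contact_force: [-0.7, 0.4, -0.6]
gripper_width: 88.2
grasp_force: 0.0
```

Request:
play_rows(
  steps=[
    [0,0,-1,0,100],
    [0,0,-2.5,0,100],
    [0,0,-5,0,100],
    [0,0,-8,0,100],
    [0,0,-11,0,100],
    [0,0,-13,0,100],
    [0,0,-14,0,100],
    [0,0,-14,0,100],
  ],
)

```text
time: 13.4
eef_pos: [463.5, -219.0, 277.6]
tcp_rot: [[0.967, 0.256, 0.001], [0.256, -0.967, -0.001], [0.001, 0.001, -1.0]]
contact_force: [-0.2, 0.3, 0.1]
gripper_width: 87.6
grasp_force: 0.0
```

Request:
play_rows(
  steps=[
    [0,-2,0,0,100],
    [0,-6,0,0,100],
    [0,-11,0,0,100],
    [0,-16,0,0,100],
    [0,-20,0,0,100],
    [0,-22,0,0,100],
    [0,-22,0,0,100],
    [0,-22,0,0,100],
  ],
)

```text
time: 14.4
eef_pos: [406.8, -6.2, 276.1]
tcp_rot: [[0.967, 0.256, -0.001], [0.256, -0.967, -0.0], [-0.001, -0.0, -1.0]]
contact_force: [0.5, 0.1, -0.4]
gripper_width: 88.5
grasp_force: 0.0
```

Run:
```python
from h import *
ims=[]
for n in("top","side"):
    p,d,c=shot(n);P=pts(c,d);np.savez(n+"5.npz",p=p,d=d)
    h=cv2.cvtColor(p,cv2.COLOR_RGB2HSV)
    m=(cv2.inRange(h,(80,120,30),(95,255,255))>0)&(np.abs(P[...,0]-463)<80)&(np.abs(P[...,1]+215)<80)&(np.abs(P[...,2]-160)<8)
    S=P[m];print(n,m.sum(),"top face",np.median(S[:,2]),cv2.minAreaRect(S[:,:2].astype(np.float32)))
    for X in((463.3,-219,160),(463.3,-219,192)): print(proj(c,X).round(1))
    u,v=(410,242) if n=="top" else (371,130)
    ims.append(cv2.resize(p[v-35:v+35,u-25:u+25],(400,560),interpolation=2))
save("rel5.png",np.hstack(ims)); shift((463.3,-219,280),15)
```

```text
top 286 top face 160.33987214403228 ((465.1134338378906, -217.21092224121094), (50.10787582397461, 50.44247817993164), 14.994795799255371)
[410.3 242.4]
[412.9 242.6]
side 148 top face 158.3305130891 ((464.0047302246094, -215.19309997558594), (49.7320671081543, 56.07313919067383), 14.176553726196289)
[372.1 133.3]
[373.1 124.4]
t 14.5 tcp [407.   -6.7 276.2] yaw 14.8 shift cm [ 0.04 21.96 -0.38] turn -0.2 w 87.7 F [ 0.2 -0.1  0.3]
```

View pics/rel5.png

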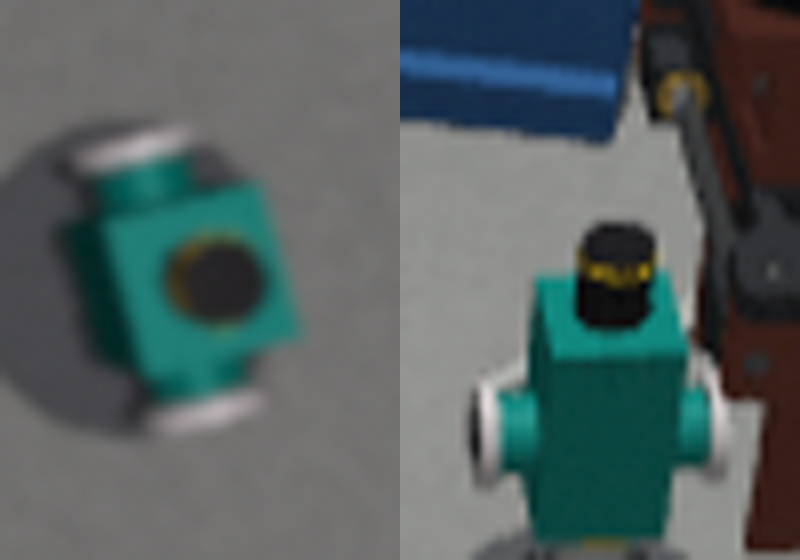

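The valve stands upright on the pad with the gauge home, and the lateral offset looks like 2–3 mm. I'll measure it properly before mending it.

Run:
```python
from h import *
for n,tag,zt,cen in(("top","5",160,(463,-217)),("top","0",90,(528,287))):
    z=np.load(n+tag+".npz");p,d=z["p"],z["d"];c=calibration(n);P=pts(c,d)
    h=cv2.cvtColor(p,cv2.COLOR_RGB2HSV)
    near=(np.abs(P[...,0]-cen[0])<60)&(np.abs(P[...,1]-cen[1])<60)
    m=((cv2.inRange(h,(80,100,95),(95,255,255))>0)&near&(np.abs(P[...,2]-zt)<10)).astype(np.uint8)
    ct=max(cv2.findContours(m,0,1)[0],key=cv2.contourArea);r=cv2.minAreaRect(cv2.convexHull(ct))
    W=np.array([onz(c,*q,zt)[:2] for q in ct[:,0].astype(float)],np.float32);R=cv2.minAreaRect(W)
    k=cv2.moments(cv2.convexHull(ct));print(n,tag,"rect",R,"hull centroid",onz(c,k["m10"]/k["m00"],k["m01"]/k["m00"],zt).round(1))
    dk=((p.max(2)<75)&near&(P[...,2]>zt+20)).astype(np.uint8)
    ct=max(cv2.findContours(dk,0,1)[0],key=cv2.contourArea);(e,ax,_)=cv2.fitEllipse(ct)
    print(" handle",e,ax,onz(c,*e,zt+32).round(1))
```

```text
top 5 rect ((465.476806640625, -218.10337829589844), (50.36110305786133, 48.9693603515625), 15.028307914733887) hull centroid [ 465.5 -218.1  160. ]
 handle (411.6151123046875, 241.74656677246094) (9.37795352935791, 11.526442527770996) [ 465.4 -216.   192. ]
top 0 rect ((529.56884765625, 286.01708984375), (49.89362335205078, 48.849609375), 15.19510269165039) hull centroid [529.4 285.9  90. ]
 handle (211.98487854003906, 214.96334838867188) (8.624825477600098, 10.057923316955566) [529.4 284.2 122. ]
```

Relative to the pad, the valve is off by about (+2.4, +1.7) mm. I'll regrip it, lift it 3 mm, shift and set it down.

Request:
play_rows(
  steps=[
    [0,2,0,0,100],
    [0,6,0,0,100],
    [0,11,0,0,100],
    [0,16,0,0,100],
    [0,20,0,0,100],
    [0,22,0,0,100],
    [0,22,0,0,100],
    [0,22,0,0,100],
  ],
)

```text
time: 15.5
eef_pos: [463.2, -218.0, 276.9]
tcp_rot: [[0.967, 0.256, 0.0], [0.256, -0.967, 0.0], [0.0, -0.0, -1.0]]
contact_force: [-0.3, -0.7, -0.7]
gripper_width: 87.9
grasp_force: 0.0
```

Request:
play_rows(
  steps=[
    [0,0,2,0,100],
    [0,0,5,0,100],
    [0,0,8.5,0,100],
    [0,0,11.5,0,100],
    [0,0,13,0,100],
    [0,0,13.8,0,100],
    [0,0,13.8,0,100],
    [0,0,13.8,0,100],
  ],
)

```text
time: 16.5
eef_pos: [463.8, -219.1, 140.0]
tcp_rot: [[0.967, 0.256, 0.002], [0.256, -0.967, -0.001], [0.001, 0.001, -1.0]]
contact_force: [0.4, -0.3, 0.1]
gripper_width: 87.8
grasp_force: 0.0
```

Request:
play_rows(
  steps=[
    [0,0,0,0,60],
    [0,0,0,0,30],
    [0,0,0,0,30],
    [0,0,0,0,30],
    [0,0,0,0,30],
    [0,0,0,0,30],
    [0,0,0,0,30],
    [0,0,0,0,30],
  ],
)

```text
time: 17.5
eef_pos: [463.3, -219.0, 138.6]
tcp_rot: [[0.967, 0.256, 0.0], [0.256, -0.967, -0.0], [0.0, 0.0, -1.0]]
contact_force: [0.2, -1.3, 0.2]
gripper_width: 50.0
grasp_force: 30.0
```

Request:
play_rows(
  steps=[
    [0,0,-0.15,0,30],
    [0,0,-0.3,0,30],
    [-0.1,0.05,-0.3,0,30],
    [-0.2,0.1,-0.3,0,30],
    [-0.27,0.12,-0.3,0,30],
    [-0.27,0.12,-0.2,0,30],
    [-0.27,0.12,-0.1,0,30],
    [-0.27,0.12,-0.05,0,30],
  ],
)

```text
time: 18.5
eef_pos: [461.0, -220.7, 139.0]
tcp_rot: [[0.967, 0.256, -0.0], [0.256, -0.967, 0.0], [-0.0, -0.0, -1.0]]
contact_force: [0.4, -0.1, -8.0]
gripper_width: 49.6
grasp_force: 30.0
```

Request:
play_rows(
  steps=[
    [0,0,0.02,0,30],
    [0,0,0.04,0,30],
    [0,0,0.05,0,30],
    [0,0,0.06,0,30],
    [0,0,0.07,0,30],
    [0,0,0.08,0,30],
    [0,0,0.08,0,30],
    [0,0,0.08,0,30],
  ],
)

```text
time: 19.5
eef_pos: [461.1, -220.8, 138.7]
tcp_rot: [[0.967, 0.256, 0.0], [0.256, -0.967, -0.0], [0.0, 0.0, -1.0]]
contact_force: [-2.0, 0.4, -4.3]
gripper_width: 50.0
grasp_force: 30.0
```

Partial contact; another 0.5 mm, then release and rise.

Request:
play_rows(
  steps=[
    [0,0,0.03,0,30],
    [0,0,0.05,0,30],
    [0,0,0.05,0,30],
    [0,0,0.05,0,65],
    [0,0,0.05,0,75],
    [0,0,0.05,0,100],
    [0,0,0.05,0,100],
    [0,0,0.05,0,100],
  ],
)

```text
time: 20.5
eef_pos: [461.0, -220.8, 137.8]
tcp_rot: [[0.967, 0.256, 0.0], [0.256, -0.967, -0.0], [0.0, 0.0, -1.0]]
contact_force: [-0.3, -0.9, 0.7]
gripper_width: 87.6
grasp_force: 0.0
```

Request:
play_rows(
  steps=[
    [0,0,-1,0,100],
    [0,0,-2.5,0,100],
    [0,0,-5,0,100],
    [0,0,-8,0,100],
    [0,0,-10,0,100],
    [0,0,-11,0,100],
    [0,0,-11,0,100],
    [0,0,-11,0,100],
  ],
)

```text
time: 21.5
eef_pos: [460.8, -220.6, 246.9]
tcp_rot: [[0.967, 0.256, -0.001], [0.256, -0.967, 0.001], [-0.001, -0.001, -1.0]]
contact_force: [-0.0, -0.0, 0.9]
gripper_width: 88.0
grasp_force: 0.0
```

Request:
play_rows(
  steps=[
    [0,-2,0,0,100],
    [0,-6,0,0,100],
    [0,-11,0,0,100],
    [0,-16,0,0,100],
    [0,-20,0,0,100],
    [0,-22,0,0,100],
    [0,-22,0,0,100],
    [0,-22,0,0,100],
  ],
)

```text
time: 22.5
eef_pos: [404.5, -8.1, 247.5]
tcp_rot: [[0.967, 0.256, -0.0], [0.256, -0.967, -0.0], [-0.0, 0.0, -1.0]]
contact_force: [-0.1, -0.2, -0.7]
gripper_width: 87.6
grasp_force: 0.0
```

Run:
```python
from h import *
for n in("top","side"):
    p,d,c=shot(n);P=pts(c,d);np.savez(n+"6.npz",p=p,d=d);zt=160;cen=(463,-217)
    h=cv2.cvtColor(p,cv2.COLOR_RGB2HSV)
    near=(np.abs(P[...,0]-cen[0])<60)&(np.abs(P[...,1]-cen[1])<60)
    m=((cv2.inRange(h,(80,100,95),(95,255,255))>0)&near&(np.abs(P[...,2]-zt)<10)).astype(np.uint8)
    ct=max(cv2.findContours(m,0,1)[0],key=cv2.contourArea)
    W=np.array([onz(c,*q,zt)[:2] for q in ct[:,0].astype(float)],np.float32);print(n,cv2.minAreaRect(W))
    dk=((p.max(2)<75)&near&(P[...,2]>zt+20)).astype(np.uint8)
    ct=max(cv2.findContours(dk,0,1)[0],key=cv2.contourArea);e,ax,_=cv2.fitEllipse(ct);print(" handle",e,ax,onz(c,*e,192).round(1))
    b=cv2.boundingRect(ct);print(b,np.percentile(P[dk>0][:,2],[50,95]))
shift((461,-221,250),15)
```

```text
top ((463.13836669921875, -219.8466033935547), (49.67818832397461, 49.006195068359375), 14.857135772705078)
 handle (412.23828125, 242.53469848632812) (9.464436531066895, 11.683965682983398) [ 463.5 -217.5  192. ]
(407, 238, 12, 10) [192.14992753 195.25553792]
side ((461.15045166015625, -217.0943145751953), (49.69173049926758, 48.80617141723633), 14.282364845275879)
 handle (373.60986328125, 126.67425537109375) (7.972275733947754, 9.021598815917969) [ 460.7 -208.3  192. ]
(369, 123, 10, 9) [189.33743338 192.11525529]
t 22.6 tcp [404.7  -8.6 247.5] yaw 14.8 shift cm [ 0.03 21.97 -0.25] turn -0.2 w 88.1 F [ 0.5  0.4 -1.6]
```

It is centred now: valve (463.1, -219.8) against pad (463.1, -219.7). Next is the gauge handle, keeping the same yaw because the earlier grip already centred the valve along the closing line.

Request:
play_rows(
  steps=[
    [0,2,0,0,100],
    [0,6,0,0,100],
    [0,11,0,0,100],
    [0.1,16,0,0,100],
    [0.1,20,0,0,100],
    [0.1,22,0,0,100],
    [0.1,22,0,0,100],
    [0.1,22,0,0,100],
  ],
)

```text
time: 23.6
eef_pos: [461.9, -219.6, 248.0]
tcp_rot: [[0.967, 0.256, 0.0], [0.256, -0.967, 0.0], [0.0, -0.0, -1.0]]
contact_force: [-0.2, -0.2, -0.9]
gripper_width: 87.5
grasp_force: 0.0
```

Request:
play_rows(
  steps=[
    [0,0,1,0,100],
    [0,0,3,0,100],
    [0,0,5,0,100],
    [0,0,7,0,100],
    [0,0,7.8,0,100],
    [0,0,8,0,100],
    [0,0,8,0,100],
    [0,0,8,0,100],
  ],
)

```text
time: 24.6
eef_pos: [462.3, -220.7, 168.7]
tcp_rot: [[0.967, 0.256, 0.001], [0.256, -0.967, -0.001], [0.001, 0.001, -1.0]]
contact_force: [0.6, -0.7, -0.8]
gripper_width: 88.0
grasp_force: 0.0
```

```bash
python3 -c "
from h import *
shift((461,-220.8,165),15)"
```

```text
t 24.6 tcp [ 462.3 -220.7  168.7] yaw 14.8 shift cm [-0.13 -0.02  0.37] turn -0.2 w 88.0 F [ 0.6 -0.7 -0.8]
```

Request:
play_rows(
  steps=[
    [0,0,0.25,0,100],
    [0,0,0.25,0,100],
    [0,0,0.25,0,70],
    [0,0,0.25,0,50],
    [0,0,0.25,0,38],
    [0,0,0.25,0,10],
    [0,0,0.25,0,10],
    [0,0,0.25,0,10],
  ],
)

```text
time: 25.6
eef_pos: [462.0, -220.5, 165.3]
tcp_rot: [[0.967, 0.256, 0.0], [0.256, -0.967, -0.0], [0.0, 0.0, -1.0]]
contact_force: [-0.6, -0.6, 0.6]
gripper_width: 31.6
grasp_force: 0.0
```

```bash
python3 -c "
from h import *
shift((461,-220.8,165),15);s=get_state();print(s['grasp_force'],s['ft_torque'])"
```

```text
t 25.6 tcp [ 462.  -220.5  165.3] yaw 14.8 shift cm [-0.1   0.    0.03] turn -0.2 w 31.6 F [-0.6 -0.6  0.6]
0.0 [ 0.0019986  -0.06971121 -0.01613257]
```

Request:
play_rows(
  steps=[
    [0,0,0,0,10],
    [0,0,0,0,10],
    [0,0,0,0,10],
    [0,0,0,0,10],
    [0,0,0,0,10],
    [0,0,0,0,10],
    [0,0,0,0,10],
    [0,0,0,0,10],
  ],
)

```text
time: 26.6
eef_pos: [462.0, -220.5, 165.3]
tcp_rot: [[0.967, 0.256, -0.0], [0.256, -0.967, 0.0], [0.0, -0.0, -1.0]]
contact_force: [-0.3, 0.1, 0.7]
gripper_width: 27.6
grasp_force: 30.0
```

Gripped with almost no side force. Drawing up slowly, 15 mm first.

Request:
play_rows(
  steps=[
    [0,0,-0.1,0,10],
    [0,0,-0.3,0,10],
    [0,0,-0.5,0,10],
    [0,0,-0.7,0,10],
    [0,0,-0.9,0,10],
    [0,0,-1.1,0,10],
    [0,0,-1.3,0,10],
    [0,0,-1.5,0,10],
  ],
)

```text
time: 27.6
eef_pos: [462.0, -220.5, 180.5]
tcp_rot: [[0.967, 0.256, -0.0], [0.256, -0.967, 0.0], [-0.0, -0.0, -1.0]]
contact_force: [-0.2, -0.1, -1.1]
gripper_width: 27.3
grasp_force: 30.0
```

Force is about 1.5 N, so only the gauge is being lifted. Continuing to 37 mm.

Request:
play_rows(
  steps=[
    [0,0,-0.3,0,10],
    [0,0,-0.6,0,10],
    [0,0,-1,0,10],
    [0,0,-1.4,0,10],
    [0,0,-1.8,0,10],
    [0,0,-2.1,0,10],
    [0,0,-2.2,0,10],
    [0,0,-2.2,0,10],
  ],
)

```text
time: 28.6
eef_pos: [461.9, -220.5, 202.3]
tcp_rot: [[0.967, 0.256, -0.0], [0.256, -0.967, 0.0], [-0.0, -0.0, -1.0]]
contact_force: [-0.1, 0.1, -1.0]
gripper_width: 27.3
grasp_force: 30.0
```

Run:
```python
from h import *
p,d,c=shot("side");P=pts(c,d)
h=cv2.cvtColor(p,cv2.COLOR_RGB2HSV)
m=(cv2.inRange(h,(80,100,95),(95,255,255))>0)&(np.abs(P[...,0]-463)<60)&(np.abs(P[...,1]+217)<60)&(np.abs(P[...,2]-160)<10)
v,u=np.nonzero(m);print("top face",u.mean(),v.mean(),np.median(P[m][:,2]),cv2.minAreaRect(P[m][:,:2].astype(np.float32)))
save("fin.png",cv2.resize(p[75:175,320:420],(600,600),interpolation=2)); shift((462,-220.5,202),15)
```

```text
top face 371.6666666666667 130.66666666666666 157.9684098640107 ((460.7828674316406, -232.16261291503906), (0.8020201325416565, 48.285911560058594), 74.0531997680664)
t 28.65 tcp [ 461.9 -220.5  202.2] yaw 14.8 shift cm [0.01 0.   0.02] turn -0.2 w 27.8 F [-0.8  0.3 -1.6]
```

View pics/fin.png

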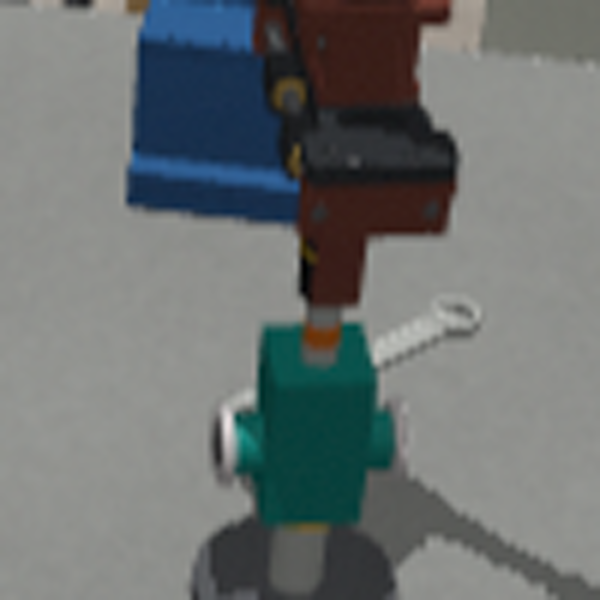

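The valve is still on its pad (underside at crop (310,525)). The whole orange band is out at (320,338), with bare steel below it at (320,355) and no red showing. The draw is about 37 mm and the arm is still, so I'm handing in.

```bash
python3 -c "
from station import sign_off
print(sign_off())"
```

```text
the job is handed in; nothing more can be done
None
```

The valve stands upright and centred on the pad, and the arm is holding the gauge still, drawn out about 37 mm with the orange band fully out and no red showing; handed in at about 29 s, result not yet reported.

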